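# Set up a run on a microtube shaker

### The job

Get the microtube shaker going, in this order. Slide its clear cover fully shut over the tubes; on the control box turn the orange speed selector back to its end stop at the red dot and from there on by exactly three clicks; turn the blue time selector, which stands at its own end stop, on by exactly two clicks; then push the green start button all the way in and let it go. Do not knock over or push away the two white dropper bottles.

Things in the scene. Friction and masses are not known exactly. Their poses are not given: they have to be found in the camera images.
- shaker: Fixed white microtube shaker behind the wire rack, 136 (x) x 250 (y) mm, flat deck 64 mm above the table. Origin: centre of its underside; x away from the robot, y to the left, z up. Block of microtubes on its right half (-y), sliding cover on rails over it
- control_box: Fixed white control box of the shaker, left of the wire rack, 262 (x) x 172 (y) mm, flat deck 64 mm above the table. Origin: centre of its underside; x away from the robot, y to the left, z up. Selectors at x = -68 and +68 mm, y = 15 mm, square to the box (which of them is in front differs); start button at x = 0, y = -60 mm
- cover (a joint): Clear sliding cover, 112 x 112 mm, its top 30 mm above the deck. Value: m, 0 = fully shut over the tubes at the right end of its travel (against a stop), grows to 0.115 as it slides to the shaker's +y. It stays where it is left; about 1.5 N moves it
- cover_grip (a point): Centre of the cover's upright blue grip rib, which stands in the middle of the cover: 70 mm along the shaker's x, 10 mm thick along y, 24 mm high; its centre is 42 mm above the deck, and it rises 24 mm over the clear plate. It can be pushed or pinched
- speed_lever (a joint): Orange speed selector. Rad: 0 = end stop, lever to the box's left (+y, larger red dot); grows clockwise seen from above, over the back (+x, pi/2), to pi (other stop). Seven clicked positions 0.524 rad (30 degrees) apart, a dot on the deck at each, 50 mm from the axis. A spring pulls it into the nearest; past half-way it snaps on to the next. About 0.15 N m turns it past a click
- speed_axis (a point): Point on the turning axis of the orange selector, half-way up its lever (17 mm above the deck). The lever is a bar 10 mm wide and 20 mm high (7 to 27 mm above the deck), reaching 42 mm from the axis on its pointing side and 14 mm on the other, with a round hub of radius 14 mm; below it a black disc, radius 30 mm, 4 mm thick
- speed_tip (a point): Outer end of the orange lever, half-way up, 42 mm from the axis
- timer_lever (a joint): Blue time selector, of the same build, size, sense and clicks as the orange one. It starts at its end stop, 0
- timer_axis (a point): As speed_axis, for the blue selector
- timer_tip (a point): As speed_tip, for the blue selector
- start (a joint): Green start button. Value: m, 0 = out, grows to 0.006 when fully in, which takes 5 N; it springs back
- start_top (a point): Centre of the button's top face (button radius 13 mm), when out; it is pressed straight down
- dropper_bottle_c_mid (a point): Centre, 50 mm up, of a loose white dropper bottle, 50 mm across, 100 mm tall, standing near the front edge of the table, right of the wire rack
- dropper_bottle_d_mid (a point): The same for another white dropper bottle, near the front edge of the table, in front of the control box

How it is judged:
By the outcome, as a careful person would: the job done as asked, in the order asked, and still so for the second after the job is handed in, with the robot touching nothing.
It also fails if it takes over 67 s, if anything falls off the work surface, if the arm or the gripper's body presses on something with over 40 N, if the wrist force passes 120 N, or if a joint passes its speed limit or range.

### The arm

A 6-joint arm with a two-finger parallel gripper is mounted at the origin on a cart in front of the work surface, level with it; the furniture and walls round the work are solid. World frame = base frame: x ahead of the robot, y to its left, z up, the work surface at z = 0. Lengths are in mm, angles in degrees, forces in N, time in s.
With the tool pointing down it reaches from about 300 to 850 mm from the base axis. Payload 4.2 kg.
Tool frame: the origin (TCP) lies on the centre line of the jaws, within the pads' length; the fingertips stand 11 mm ahead of it and the grasp point (between the pads) lies 8 mm behind it; z points along the fingers, y is the line along which they close (so a half turn about z gives the same grasp; the last joint's range is limited). The gripper opens to 91 mm and grips with 3 to 60 N. Pads are 32 mm wide; open, the fingers measure 118 mm over their backs; the gripper's body (76 mm by 178 mm) begins 60 mm behind the grasp point.
Start: joints at [73.396, 18.312, 89.639, -0, 72.044, -1.146], TCP at [153.262, 554.216, 200.376] pointing down, gripper open.
Joint ranges: [-177.97, 177.97], [-48.28, 115.42], [12.27, 149.76], [-77.06, 257.06], [2.81, 150.46], [-146.56, 146.56]. Speed limits (degrees/s): [147.25, 147.25, 180, 180, 180, 180].

### API

Orientations are given as [roll, pitch, yaw] about the fixed x, y, z axes, in that order (R = Rz(yaw) Ry(pitch) Rx(roll)).
In Python, from workcell import env, grab_frame, camera_model, models gives the robot as it stands.
- The arm moves only by the shell command python3 -m crank 'ROWS' [FORCE]. ROWS is text: rows parted by semicolons, each of 7 numbers parted by spaces: the closure, from -1 (fully open) to 1 (shut), so that 0 is half open, then the shift along the tool's x, y, z in mm, then the turn, a rotation vector about the tool's x, y, z in degrees. A call has 1 to 10 rows; each row shifts and turns the commanded pose from where the row before left it, along the tool's axes as they then stand; what a row does not reach is not made up. A row lasts 1/8 s, in which the tool goes at most 62.5 mm and 10.7 degrees, less where a joint would pass 70% of its speed; a pose out of reach is approached as far as the arm can. A call is refused whole if a number of a shift passes 62.5 or a number of a turn 10.7, either way. A call with a gripper value outside its range is refused whole. The fingers move at their own pace and stop on an object; FORCE is the grip in N (left out, the last holds). Time passes only in rows, so rows that do not move let the fingers close. It gives the time, the measured TCP pose, the force, the opening and the grip force at its end, in the units of the state.
- env.state(): the state, without advancing time (a new reading comes with each control period).
- grab_frame(name): name is "side" or "top" or "wrist"; returns the picture (480x640x3 uint8, blue, green, red); there is no depth.
- camera_model(name): a dict with "K" (3x3 intrinsics, pixels), "k1" (the pictures are not rectified: a ray, as slopes to the right and down, at radius r is drawn at 1 + k1 r^2 times it, then the intrinsics apply), "R" (3x3) and "t" (3): a world point X has camera coordinates R X + t; the wrist camera has in their place "mount" (4x4, takes a point from camera to tool coordinates, whose origin is the TCP and whose axes are the flange's). Camera axes: x right, y down, z forward; pixel columns grow to the right and rows downward; lengths in mm; the calibration is good to about 2 mm. A picture is of the moment at which its call begins: read the wrist's pose just before it. camera_model takes no time and is no camera call.
- env.job_done(): hands the job in; it is judged then, once.
Trained networks look in the newest picture that a camera, given by its name, has taken for a name from the list of things; names that differ only in an ending like _2 or _b are one class to them, and where a whole thing is asked for, a point or a joint stands for the part that bears it (a point fixed in the world has none). Each returns a list of dicts, best first, with "p" (0 to 1); they miss things now and then, are a little off and sometimes report something else, mostly with a low value. They report only what shows in the picture. A call takes as long as a camera call.
- models.search_frame(name, camera): "point" ([x, y, z] in mm, in world coordinates, good to about 4 mm: the middle of the surface that is visible of it).
The state is a dict: "time_s": time; "qpos": joint angles; "qvel": joint speeds; "effort": joint torques, N m; "ee_pos": TCP position; "ee_rot": TCP orientation; "force": force on the tool from outside, world axes, zero at the start; "torque": the same for the moment, N m; "gripper_width": finger opening in mm; "gripper_force": force on a finger pad.
Only numpy, scipy, OpenCV 4.12 (cv2) and the standard library are available. Lean on these libraries where they do the work, as an engineer would, in place of code of your own. Each camera call takes 0.05 s, during which the arm holds its last target. There are 200 camera calls.

## Working session

There is one attempt and no reset: what is moved stays moved. The work goes in short steps, Python scripts to look and compute and a shell command to move; the robot and the scene stay as the last step left them, time stands still between calls to the robot, and variables do not carry over. Pictures are saved under pics/ and viewed, at most 10 in all, crops included, and the job is handed in when it is done.

```bash
mkdir -p pics; cat > h.py <<'E'
import numpy as np, cv2
from workcell import env, grab_frame, camera_model, models
from scipy.spatial.transform import Rotation as Ro
def st(): return env.state()
def cam(name, s=None):
    c=camera_model(name)
    K=np.array(c["K"]);k1=c["k1"]
    if "R" in c: R=np.array(c["R"]);t=np.array(c["t"])
    else:
        s=s or env.state(); M=np.array(c["mount"])
        T=np.eye(4);T[:3,:3]=Ro.from_euler('xyz',s["ee_rot"],degrees=True).as_matrix();T[:3,3]=s["ee_pos"]
        W=np.linalg.inv(T@M);R=W[:3,:3];t=W[:3,3]
    return K,k1,R,t
def proj(c,X):
    K,k1,R,t=c;p=R@np.array(X,float)+t;u=p[:2]/p[2];u=u*(1+k1*(u@u));return (K@[u[0],u[1],1])[:2]
def back(c,uv,z):
    K,k1,R,t=c;d=np.linalg.solve(K,[uv[0],uv[1],1])[:2];u=d.copy()
    for _ in range(20):u=d/(1+k1*(u@u))
    ray=R.T@np.array([u[0],u[1],1]);o=-R.T@t;return o+ray*(z-o[2])/ray[2]
E
python3 - <<'E'
from h import *
s=st();print(s)
for n in("top","side","wrist"):
    im=grab_frame(n);cv2.imwrite(f"pics/{n}0.png",im)
    for k in("shaker","control_box","cover_grip","speed_axis","speed_tip","timer_axis","timer_tip","start_top","dropper_bottle_c_mid"):
        r=models.search_frame(k,n)
        print(n,k,[(np.round(d["point"]),round(d["p"],2)) for d in r[:3]])
    c=cam(n);print(np.round(-c[2].T@c[3]))
E
```

```text
{'time_s': 0.0, 'qpos': array([ 7.33947415e+01,  1.83490937e+01,  8.97086186e+01,  6.37909310e-04,
        7.20436595e+01, -1.14684173e+00]), 'qvel': array([ 0.12061196,  0.07731666, -0.00337705, -0.05449437,  0.00165288,
       -0.09741058]), 'effort': array([-3.00950465e-03, -4.12463737e+01, -2.31971580e+01,  7.25627365e-02,
        4.58649639e-02, -1.45558815e-04]), 'ee_pos': array([153.10692344, 553.66905625, 199.53085566]), 'ee_rot': array([-1.79898661e+02, -2.63530371e-03,  1.64541384e+02]), 'force': array([0.46297922, 0.79295001, 0.70180152]), 'torque': array([-0.01833638,  0.04672372,  0.00625505]), 'gripper_force': 0.0, 'gripper_width': 91.37383936923707}
top shaker [(array([659., -56.,  74.]), 0.56)]
top control_box [(array([525., 266.,  66.]), 0.84)]
top cover_grip [(array([670., -45.,  97.]), 0.77)]
top speed_axis [(array([599., 283.,  87.]), 0.68), (array([466., 302.,  86.]), 0.53)]
top speed_tip [(array([598., 286.,  87.]), 0.56)]
top timer_axis [(array([462., 297.,  89.]), 0.59)]
top timer_tip [(array([462., 300.,  90.]), 0.7)]
top start_top [(array([529., 217.,  88.]), 0.58), (array([522., 262.,  67.]), 0.56)]
top dropper_bottle_c_mid [(array([ 314., -302.,   69.]), 0.83)]
[ 342.   57. 1180.]
side shaker [(array([ 634., -108.,   64.]), 0.85)]
side control_box [(array([494., 241.,  65.]), 0.68), (array([459., 288.,  85.]), 0.18)]
side cover_grip [(array([653., -59.,  94.]), 0.87)]
side speed_axis []
side speed_tip []
side timer_axis []
side timer_tip []
side start_top []
side dropper_bottle_c_mid [(array([ 306., -330.,   53.]), 0.76)]
[ -252. -1142.   631.]
wrist shaker []
wrist control_box []
wrist cover_grip []
wrist speed_axis []
wrist speed_tip []
wrist timer_axis []
wrist timer_tip []
wrist start_top []
wrist dropper_bottle_c_mid []
[ 72. 576. 384.]
```

View pics/top0.png

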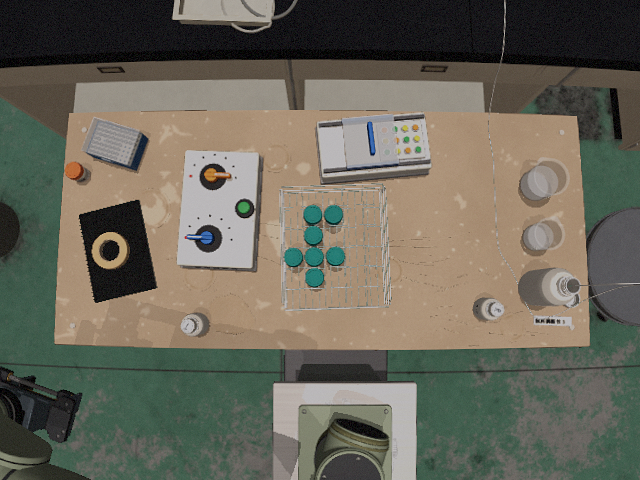

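The top view shows the control box with the orange lever at (213,176) pointing right, near its far stop. The blue lever at (205,238) points left at its end stop, and the green button is at (244,208). The cover is on the left part of the shaker with its rib at (371,138). I'll move above the control box and look from close by.

```bash
python3 -m crank '-1 -46 0 -5 0 0 8; -1 -50 -40 -10 0 0 8; -1 -60 -40 -10 0 0 0; -1 -60 -40 -10 0 0 0; -1 -60 -40 0 0 0 0;-1 -60 -40 0 0 0 0; -1 0 0 0 0 0 0'; python3 - <<'E'
from h import *
s=st();print(s["time_s"],s["ee_pos"],s["ee_rot"],s["qpos"])
im=grab_frame("wrist");cv2.imwrite("pics/w1.png",im);c=cam("wrist",s);print(c[0])
print([np.round(back(c,p,64)) for p in((0,0),(640,0),(0,480),(640,480))])
E
```

```text
time_s: 2.38
ee_pos: [332.3, 258.4, 232.5]
ee_rot: [180.0, 0.1, 148.2]
force: [0.1, 0.5, 0.8]
gripper_width: 91.5
gripper_force: 0.0
2.375 [332.26287872 258.35002233 232.5392421 ] [1.79987103e+02 5.48467467e-02 1.48153129e+02] [ 3.63393246e+01  2.94920227e+00  1.04563594e+02 -4.83774537e-02
  7.24548547e+01 -2.17992398e+01]
[[382.81403209   0.         317.57229651]
 [  0.         382.81403209 236.6141725 ]
 [  0.           0.           1.        ]]
[array([ 15., 121.,  64.]), array([316., 608.,  64.]), array([ 421., -318.,   64.]), array([897., 442.,  64.])]
```

View pics/w1.png

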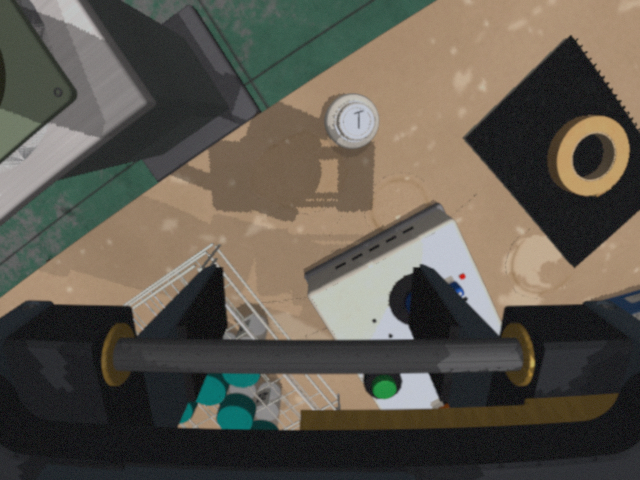

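Upper image half is the usable part (the gripper hides the rest). The bottle is at (352,120), the box corner at (310,280) and the button at (384,385). I'll turn square and go farther out so the box falls in the clear half.

```bash
python3 -m crank '-1 -52 0 -10 0 0 -9; -1 -52 0 -10 0 0 -9; -1 -52 0 -10 0 0 -9; -1 -52 0 -10 0 0 -9; -1 -45 0 0 0 0 0; -1 -45 0 0 0 0 0; -1 0 0 0 0 0 0; -1 0 0 0 0 0 0'; python3 - <<'E'
from h import *
s=st();print(s["time_s"],s["ee_pos"],s["ee_rot"],s["qpos"])
im=grab_frame("wrist");cv2.imwrite("pics/w2.png",im);c=cam("wrist",s)
for k in("control_box","cover_grip","speed_axis","speed_tip","timer_axis","timer_tip","start_top"):
    print(k,[(np.round(d["point"]),round(d["p"],2)) for d in models.search_frame(k,"wrist")[:3]])
hsv=cv2.cvtColor(im,cv2.COLOR_BGR2HSV)
for n,lo,hi,z in(("orange",(8,150,90),(20,255,255),91),("blue",(100,150,60),(120,255,255),91),("green",(50,130,50),(75,255,255),88),("red",(0,150,90),(5,255,255),64)):
    m=cv2.inRange(hsv,lo,hi);N,_,S,C=cv2.connectedComponentsWithStats(m)
    for i in range(1,N):
        if S[i,4]>12:print(n,S[i].tolist(),C[i].round(1),back(c,C[i],z).round(1))
E
```

```text
time_s: 3.42
ee_pos: [614.8, 207.1, 271.5]
ee_rot: [180.0, -0.1, -175.4]
force: [0.3, 0.1, 0.2]
gripper_width: 91.1
gripper_force: 0.0
3.425 [614.75228504 207.12098759 271.51448323] [ 1.79987458e+02 -9.36028580e-02 -1.75350672e+02] [ 1.75859506e+01  2.35060864e+01  7.16002820e+01  3.33069366e-02
  8.49820516e+01 -7.70663059e+01]
control_box [(array([527., 263.,  64.]), 0.86)]
cover_grip [(array([669., -43.,  93.]), 0.96)]
speed_axis [(array([597., 281.,  89.]), 0.89), (array([468., 300.,  85.]), 0.69)]
speed_tip [(array([598., 281.,  94.]), 0.69)]
timer_axis [(array([465., 300.,  88.]), 0.91)]
timer_tip [(array([471., 298.,  87.]), 0.87)]
start_top [(array([527., 221.,  86.]), 0.93)]
orange [362, 185, 58, 29, 803] [398.  198.1] [596.6 284.2  91. ]
orange [0, 217, 8, 10, 67] [  3.  221.7] [ 652.6 -120.5   91. ]
orange [103, 341, 5, 13, 32] [105.  347.2] [792.4 -19.8  91. ]
orange [528, 342, 6, 17, 47] [530.6 348.8] [755.4 462.6  91. ]
orange [525, 363, 9, 20, 63] [529.9 372.2] [786.9 470.8  91. ]
orange [102, 364, 10, 20, 69] [105.4 373.5] [828.7 -23.4  91. ]
blue [414, 37, 60, 34, 966] [434.2  54.5] [464.3 299.3  91. ]
blue [42, 216, 24, 70, 680] [ 53.2 250.6] [680.  -66.1  91. ]
green [325, 105, 27, 28, 595] [337.9 118.6] [527.6 219.1  88. ]
green [3, 239, 10, 10, 72] [  7.4 243.3] [ 677.6 -121.8   88. ]
red [444, 200, 5, 4, 15] [445.9 201.5] [600.7 341.7  64. ]
```

View pics/w2.png

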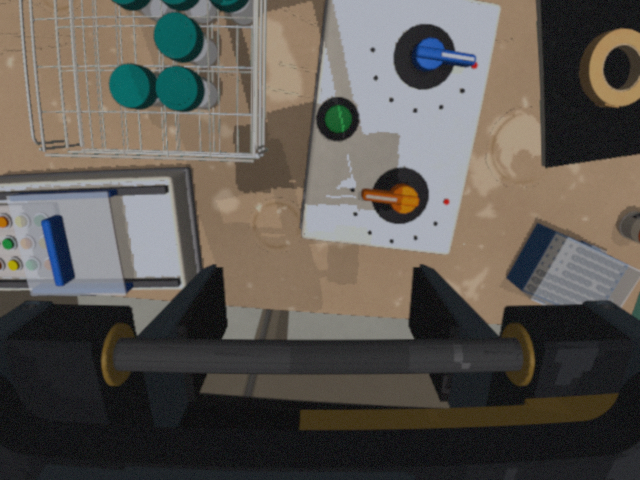

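The close view shows the blue hub at (428,54), orange hub at (404,199) with its lever pointing left, button at (338,118), red dots at (474,66) and (446,201), and the cover rib at (55,250). I'll fit the poses now.

```bash
python3 - <<'E'
from h import *
from scipy.optimize import least_squares
s=st();c=cam("wrist",s);im=cv2.imread("pics/w2.png");g=cv2.cvtColor(im,cv2.COLOR_BGR2GRAY)
# dark dots on deck + red dots
hsv=cv2.cvtColor(im,cv2.COLOR_BGR2HSV)
m=((g<110)|(hsv[...,1]>150)).astype(np.uint8)
N,_,S,C=cv2.connectedComponentsWithStats(m)
D=[C[i] for i in range(1,N) if 4<=S[i,4]<=40 and 330<C[i][0]<485 and 30<C[i][1]<250]
P=np.array([back(c,d,64)[:2] for d in D]);print(len(P))
a=np.arange(7)*np.pi/6
M=np.vstack([np.c_[X+50*np.sin(a),15+50*np.cos(a)] for X in(-68,68)])
def f(p):
    R=np.array([[np.cos(p[2]),-np.sin(p[2])],[np.sin(p[2]),np.cos(p[2])]])
    W=M@R.T+p[:2];d=np.linalg.norm(W[None]-P[:,None],axis=2);return d.min(1)
r=least_squares(f,[530,276,.1],loss="soft_l1",f_scale=2);p=r.x;print(p[:2],np.degrees(p[2]),f(p).round(1))
R=np.array([[np.cos(p[2]),-np.sin(p[2])],[np.sin(p[2]),np.cos(p[2])]])
for n,q in(("blue axis",(-68,15)),("orange axis",(68,15)),("button",(0,-60))):print(n,(R@q+p[:2]).round(1))
print("btn pix",[back(c,(338,118),z).round(1) for z in(78,88)])
mb=cv2.inRange(hsv,(100,150,60),(120,255,255));
k=np.argwhere(mb[200:300,30:80])[:,::-1]+[30,200]
print("rib",[back(c,(53.2,250.6),z).round(1) for z in(106,118)],cv2.minAreaRect(k.astype(np.float32)))
# top face corners of rib
t=cv2.imread("pics/top0.png");h2=cv2.cvtColor(t,cv2.COLOR_BGR2HSV);mb=cv2.inRange(h2,(100,120,50),(125,255,255));k=np.argwhere(mb[110:170,350:390])[:,::-1]+[350,110]
print("top rib",back(cam("top"),k.mean(0),112).round(1),cv2.minAreaRect(k.astype(np.float32)))
for uv in((3,192),(185,178),(192,290),(20,298)):print(back(c,uv,64).round(1))
E
```

```text
13
[530.25104111 276.36778062] -1.7526804595518521 [2.4 2.3 2.6 1.9 2.4 2.2 1.5 2.  1.4 2.  1.4 1.6 1.4]
blue axis [462.7 293.4]
orange axis [598.7 289.3]
button [528.4 216.4]
btn pix [array([527.9, 218.4,  78. ]), array([528. , 217.9,  88. ])]
rib [array([674.8, -57.6, 106. ]), array([669.9, -48.9, 118. ])] ((53.93549728393555, 250.84689331054688), (69.01201629638672, 17.904502868652344), 83.54118347167969)
top rib [664.7 -51.9 112. ] ((368.0671081542969, 144.6036376953125), (44.94563293457031, 35.11723327636719), 83.6598129272461)
[ 627.9 -141.2   64. ]
[599.2  66.9  64. ]
[726.   72.2  64. ]
[ 757.  -141.1   64. ]
```

```bash
python3 -m crank '1 -9 -54 20 0 0 0; 1 -9 -54 20 0 0 0; 1 -9 -54 20 0 0 0; 1 -9 -54 20 0 0 0; 1 0 0 30 0 0 0; 1 0 0 0 0 0 0; 1 0 0 0 0 0 0' 20; python3 - <<'E'
from h import *
s=st();print(s["time_s"],s["ee_pos"],s["ee_rot"],s["gripper_width"])
im=grab_frame("wrist");cv2.imwrite("pics/w3.png",im);im=grab_frame("side");
for n in("wrist","side"):print([(np.round(d["point"]),round(d["p"],2)) for d in models.search_frame("cover_grip",n)[:2]])
cs=cam("side");u=proj(cs,(671,-52,106)).astype(int);x,y=np.clip(u-[130,100],0,None);cv2.imwrite("pics/s3.png",cv2.resize(im[y:y+200,x:x+260],None,fx=2.5,fy=2.5));print(x,y)
E
```

```text
time_s: 4.7
ee_pos: [669.1, -6.4, 163.5]
ee_rot: [180.0, 0.1, -175.4]
force: [0.1, 0.3, -0.7]
gripper_width: 24.2
gripper_force: 0.0
4.7 [669.11133728  -6.38613942 163.4614772 ] [ 1.79999894e+02  1.06581947e-01 -1.75420759e+02] 24.16157285715439
[(array([661., -46.,  95.]), 0.63)]
[(array([653., -57.,  96.]), 0.75), (array([271., 308.,  45.]), 0.21)]
273 136
```

View pics/s3.png

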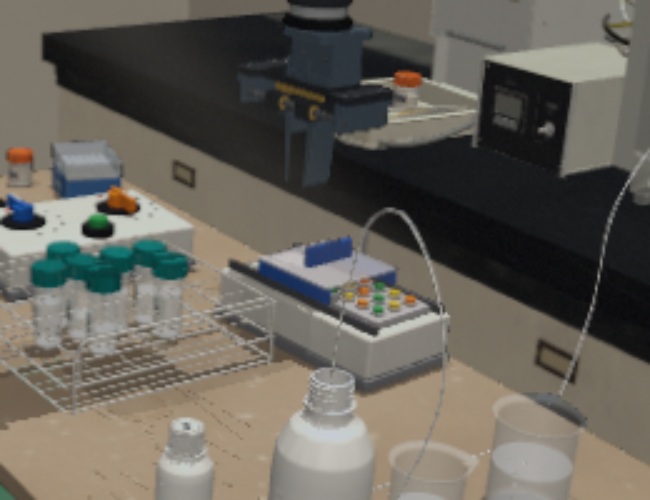

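The side view shows the fingers on the far-left (+y) side of the blue rib (330,250) and clear of it. I'll lower to 6 mm over the plate and push toward -y.

```bash
python3 -m crank '1 0 0 25 0 0 0; 1 0 0 26 0 0 0; 1 0 0 0 0 0 0; 1 0 -12 0 0 0 0;1 0 -12 0 0 0 0;1 0 -10 0 0 0 0;1 0 -10 0 0 0 0;1 0 0 0 0 0 0'; python3 - <<'E'
from h import *
s=st();print(s["force"],s["gripper_width"])
E
```

```text
time_s: 5.9
ee_pos: [672.1, -51.8, 111.2]
ee_rot: [180.0, 0.0, -175.5]
force: [0.1, -0.2, -1.2]
gripper_width: 0.7
gripper_force: 0.0
[ 0.08003766 -0.18970368 -1.1908033 ] 0.7074914838862095
```

```bash
python3 -m crank '1 0 -10 0 0 0 0;1 0 -10 0 0 0 0;1 0 -10 0 0 0 0;1 0 0 0 0 0 0'
```

```text
time_s: 6.4
ee_pos: [674.5, -81.6, 111.1]
ee_rot: [180.0, 0.0, -175.5]
force: [0.2, -0.1, 0.1]
gripper_width: 0.3
gripper_force: 0.0
```

```bash
python3 -m crank '1 0 -6 0 0 0 0;1 0 -6 0 0 0 0'; python3 -m crank '1 0 -3 0 0 0 0;1 0 -3 0 0 0 0'; python3 - <<'E'
from h import *
im=grab_frame("wrist");cv2.imwrite("pics/w4.png",im)
for n in("wrist","top"):
    grab_frame(n);print([(np.round(d["point"]),round(d["p"],2)) for d in models.search_frame("cover_grip",n)[:2]])
E
```

```text
time_s: 6.65
ee_pos: [675.4, -92.8, 111.2]
ee_rot: [180.0, 0.0, -175.4]
force: [0.4, -0.8, -0.4]
gripper_width: 0.5
gripper_force: 0.0
time_s: 6.9
ee_pos: [675.9, -98.7, 111.1]
ee_rot: [180.0, 0.0, -175.5]
force: [-0.3, 1.0, -0.3]
gripper_width: 0.4
gripper_force: 0.0
[(array([652., -47.,  94.]), 0.87)]
[(array([660., -17.,  99.]), 0.84)]
```

View pics/w4.png

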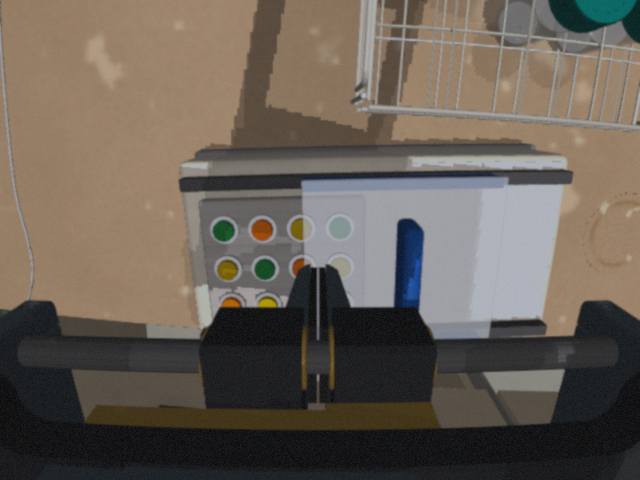

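The rib at (408,265) now stands on the +y side of the fingers (320,270), so the push missed it. I need to compute where it really is and why.

```bash
python3 - <<'E'
from h import *
s=st();print(s["time_s"],s["ee_pos"]);c=cam("wrist",s)
for n,uv,z in(("rib front top",(410,222),118),("rib front top",(410,222),106),("cover L",(303,182),94),("cover R",(505,182),94),("deckL",(183,165),64),("deckR",(565,160),64),("plateR far",(490,330),94)):print(n,back(c,uv,z).round(1))
print("tip proj",proj(c,np.array(s["ee_pos"])-[0,0,11]),proj(c,s["ee_pos"]))
t0=cv2.imread("pics/top0.png");t=grab_frame("top");cv2.imwrite("pics/t4.png",t)
a=np.hstack([cv2.resize(x[100:200,300:450],None,fx=2.6,fy=2.6) for x in(t0,t)]);cv2.imwrite("pics/t4c.png",a)
E
```

```text
7.15 [675.86753624 -98.46346254 111.13191715]
rib front top [635.2 -57.3 118. ]
rib front top [638.1 -54.1 106. ]
cover L [ 624.  -110.5   94. ]
cover R [614.6  -2.3  94. ]
deckL [ 623.9 -184.3   64. ]
deckR [600.8  49.3  64. ]
plateR far [704.4   9.2  94. ]
tip proj [317.83291343 278.96093997] [317.89468096 287.32093535]
```

View pics/t4c.png

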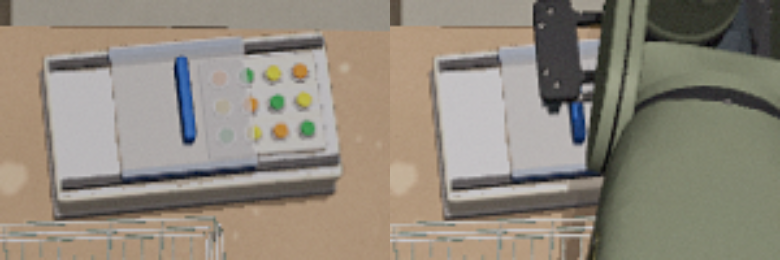

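The top crops show the cover in the same place before and after (rib at columns 185 and 187), so the push didn't move it. A pinch can be checked by the finger width, so I'll straddle the rib and close.

```bash
python3 -m crank '1 0 0 -35 0 0 0; 0 0 21 0 0 0 0; 0 0 21 0 0 0 0; 0 0 0 0 0 0 0; 0 0 0 20 0 0 0; 0 0 0 17 0 0 0; 1 0 0 0 0 0 0; 1 0 0 0 0 0 0; 1 0 0 0 0 0 0; 1 0 0 0 0 0 0' 15
```

```text
time_s: 8.45
ee_pos: [672.9, -56.8, 109.8]
ee_rot: [-180.0, 0.1, -175.5]
force: [0.1, 0.2, 0.6]
gripper_width: 8.2
gripper_force: 0.0
```

```bash
python3 -m crank '1 0 0 0 0 0 0; 1 0 0 0 0 0 0'; python3 - <<'E'
from h import *
im=grab_frame("wrist");cv2.imwrite("pics/w5.png",im)
E
```

```text
time_s: 8.7
ee_pos: [672.6, -56.7, 109.3]
ee_rot: [180.0, 0.0, -175.5]
force: [-0.1, 0.4, 0.2]
gripper_width: 0.7
gripper_force: 0.0
```

View pics/w5.png

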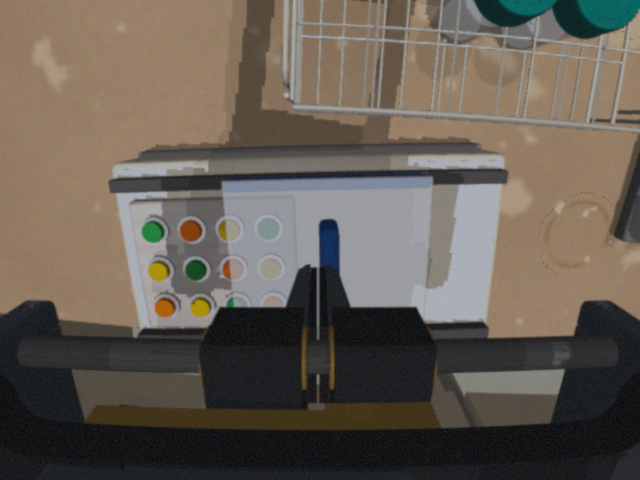

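The gripper closed to nothing, with the rib at (329,240) running on beneath the fingers. So the fingertips are above the rib, and the plate and dot scale also suggests true heights differ from the readings by roughly 10–15 mm. I'll open, straddle the rib and lower until contact.

```bash
python3 -m crank '0 0 4 -5 0 0 0; 0 0 0 0 0 0 0; 0 0 0 0 0 0 0; 0 0 0 5 0 0 0; 0 0 0 4 0 0 0; 0 0 0 4 0 0 0; 0 0 0 0 0 0 0' 15; python3 -m crank '0 0 0 3 0 0 0; 0 0 0 0 0 0 0'
```

```text
time_s: 9.62
ee_pos: [671.9, -52.7, 100.5]
ee_rot: [180.0, -0.1, -175.5]
force: [0.3, 0.5, 1.1]
gripper_width: 45.5
gripper_force: 0.0
time_s: 9.88
ee_pos: [672.1, -52.7, 97.9]
ee_rot: [180.0, -0.0, -175.5]
force: [-0.2, -0.5, -0.9]
gripper_width: 45.7
gripper_force: 0.0
```

```bash
python3 -m crank '0 0 0 3 0 0 0; 0 0 0 0 0 0 0';python3 -m crank '0 0 0 3 0 0 0; 0 0 0 0 0 0 0'; python3 -m crank '0 0 0 2 0 0 0; 0 0 0 0 0 0 0'
```

```text
time_s: 10.12
ee_pos: [672.0, -52.7, 94.8]
ee_rot: [180.0, -0.0, -175.5]
force: [0.6, 0.0, -0.7]
gripper_width: 45.3
gripper_force: 0.0
time_s: 10.38
ee_pos: [672.0, -52.7, 91.8]
ee_rot: [180.0, -0.0, -175.5]
force: [-0.9, -0.1, -0.7]
gripper_width: 45.6
gripper_force: 0.0
time_s: 10.62
ee_pos: [672.1, -52.7, 90.0]
ee_rot: [180.0, -0.0, -175.5]
force: [0.8, -0.3, -0.0]
gripper_width: 45.3
gripper_force: 0.0
```

```bash
python3 -m crank '1 0 0 0 0 0 0; 1 0 0 0 0 0 0; 1 0 0 0 0 0 0; 1 0 0 0 0 0 0; 1 0 0 0 0 0 0' 10
```

```text
time_s: 11.25
ee_pos: [672.3, -52.5, 90.2]
ee_rot: [180.0, 0.0, -175.4]
force: [1.2, 1.6, 1.5]
gripper_width: 10.0
gripper_force: 10.0
```

Pinched at 10.0 mm width, so true height is 20–39 mm above the reading. Now I'll slide the cover to −y.

```bash
python3 -m crank '1 0 -8 0 0 0 0; 1 0 -10 0 0 0 0; 1 0 -10 0 0 0 0; 1 0 -10 0 0 0 0; 1 0 -8 0 0 0 0';python3 -m crank '1 0 -4 0 0 0 0; 1 0 0 0 0 0 0';python3 -m crank '1 0 -4 0 0 0 0; 1 0 0 0 0 0 0'
```

```text
time_s: 11.88
ee_pos: [677.1, -99.5, 90.2]
ee_rot: [-180.0, 0.2, -175.5]
force: [5.4, 1.8, -2.1]
gripper_width: 10.6
gripper_force: 10.0
time_s: 12.12
ee_pos: [677.6, -104.0, 90.2]
ee_rot: [-179.9, 0.2, -175.5]
force: [5.9, 0.4, -1.6]
gripper_width: 10.3
gripper_force: 10.0
time_s: 12.38
ee_pos: [678.0, -107.6, 90.2]
ee_rot: [-179.9, 0.2, -175.5]
force: [5.0, 0.4, -3.2]
gripper_width: 10.4
gripper_force: 10.0
```

```bash
for i in 1 2; do :; done; python3 -m crank '1 0 -4 0 0 0 0; 1 0 0 0 0 0 0';python3 -m crank '1 0 -4 0 0 0 0; 1 0 0 0 0 0 0';python3 -m crank '1 0 -4 0 0 0 0; 1 0 0 0 0 0 0'
```

```text
time_s: 12.62
ee_pos: [678.4, -111.5, 90.2]
ee_rot: [-179.9, 0.2, -175.5]
force: [5.8, -0.2, -2.3]
gripper_width: 10.1
gripper_force: 10.0
time_s: 12.88
ee_pos: [678.8, -115.5, 90.2]
ee_rot: [-179.9, 0.2, -175.5]
force: [6.6, -0.0, -3.6]
gripper_width: 10.1
gripper_force: 10.0
time_s: 13.12
ee_pos: [679.2, -119.5, 90.2]
ee_rot: [-179.9, 0.2, -175.5]
force: [7.0, 0.3, -2.4]
gripper_width: 10.1
gripper_force: 10.0
```

```bash
python3 -m crank '1 0 -4 0 0 0 0; 1 0 0 0 0 0 0';python3 -m crank '1 0 -3 0 0 0 0; 1 0 0 0 0 0 0';python3 -m crank '1 0 -3 0 0 0 0; 1 0 0 0 0 0 0'
```

```text
time_s: 13.38
ee_pos: [679.1, -119.5, 90.2]
ee_rot: [179.7, 0.2, -175.5]
force: [6.1, 9.7, -2.4]
gripper_width: 10.4
gripper_force: 9.9
time_s: 13.62
ee_pos: [679.1, -119.5, 90.2]
ee_rot: [179.4, 0.2, -175.5]
force: [4.5, 15.9, -0.6]
gripper_width: 10.6
gripper_force: 9.9
time_s: 13.88
ee_pos: [679.2, -120.8, 90.1]
ee_rot: [179.2, 0.1, -175.6]
force: [4.8, 20.3, -0.0]
gripper_width: 12.9
gripper_force: 9.9
```

Cover reached its stop at y ≈ −119.5 (force rising to 20 N). I'll release and rise, then refit the control box with the height error as an unknown.

```bash
python3 -m crank '0 0 0 0 0 0 0; 0 0 5 0 0 0 0; 0 0 4 0 0 0 0; 0 0 0 -30 0 0 0; 0 0 0 -50 0 0 0;0 0 10 -60 0 0 0; 0 0 0 0 0 0 0' 10; python3 - <<'E'
from h import *
from scipy.optimize import least_squares
print(cam("top")[3])
c0=cam("wrist",dict(ee_pos=[614.75228504,207.12098759,271.51448323],ee_rot=[1.79987458e+02,-9.36028580e-02,-1.75350672e+02]))
im=cv2.imread("pics/w2.png");g=cv2.cvtColor(im,cv2.COLOR_BGR2GRAY);hsv=cv2.cvtColor(im,cv2.COLOR_BGR2HSV)
m=((g<110)|(hsv[...,1]>150)).astype(np.uint8);N,_,S,C=cv2.connectedComponentsWithStats(m)
D=[C[i] for i in range(1,N) if 4<=S[i,4]<=40 and 330<C[i][0]<485 and 30<C[i][1]<250]
a=np.arange(7)*np.pi/6
M=np.vstack([np.c_[X+50*np.sin(a),15+50*np.cos(a)] for X in(-68,68)])
def f(p,full=0):
    P=np.array([back(c0,d,64-p[3])[:2] for d in D])
    R=np.array([[np.cos(p[2]),-np.sin(p[2])],[np.sin(p[2]),np.cos(p[2])]])
    W=M@R.T+p[:2];v=W[None]-P[:,None];j=np.linalg.norm(v,axis=2).argmin(1);return v[range(len(P)),j].ravel()
p=least_squares(f,[530,276,-.03,15],loss="soft_l1",f_scale=2).x;print(p,np.degrees(p[2]),f(p).round(1))
R=np.array([[np.cos(p[2]),-np.sin(p[2])],[np.sin(p[2]),np.cos(p[2])]])
for n,q in(("blue axis",(-68,15)),("orange axis",(68,15)),("button",(0,-60))):print(n,(R@q+p[:2]).round(1))
s=st();print(s["ee_pos"])
for n in("wrist","side"):
    im=grab_frame(n);cv2.imwrite(f"pics/{n}6.png",im);print([(np.round(d["point"]),round(d["p"],2)) for d in models.search_frame("cover_grip",n)[:2]])
E
```

```text
time_s: 14.75
ee_pos: [678.9, -110.3, 236.8]
ee_rot: [-179.8, 0.6, -175.5]
force: [0.5, -0.3, 0.2]
gripper_width: 45.4
gripper_force: 0.0
[  50.88750399  484.39272367 1129.08388324]
[ 5.29967446e+02  2.79271344e+02 -3.75999102e-02  3.86687125e-02] -2.1543161649009215 [-0.  -0.1 -0.  -0.1 -0.   0.1  0.1  0.2  0.  -0.1  0.1 -0.1 -0.2 -0.1
  0.   0.1 -0.2 -0.1  0.  -0.1 -0.1  0.1  0.2 -0.  -0.   0.2]
blue axis [462.6 296.8]
orange axis [598.5 291.7]
button [527.7 219.3]
[ 678.85695713 -110.26080484  236.77104567]
[(array([ 674., -116.,   94.]), 0.8)]
[(array([ 664., -130.,   94.]), 0.85), (array([595., 282.,  83.]), 0.16)]
```

```bash
python3 - <<'E'
from h import *
cs=cam("side")
for dz in(-10,0,10,20,30):
    print(dz,"tip in s3 crop",((proj(cs,(669.1,-6.4,152.5+dz))-[273,136])*2.5).round(), "rib top/bottom centre crop",((proj(cs,(672,-56,118+dz))-[273,136])*2.5).round(),((proj(cs,(672,-56,94+dz))-[273,136])*2.5).round())
s=st();im=cv2.imread("pics/side6.png")
for dz in(0,20):print(proj(cs,np.array(s["ee_pos"])+[0,0,-11+dz]).round(1))
u=proj(cs,(672,-90,130)).astype(int);x,y=np.clip(u-[90,90],0,None);cv2.imwrite("pics/s6.png",cv2.resize(im[y:y+180,x:x+180],None,fx=3.3,fy=3.3));print(x,y)
E
```

```text
-10 tip in s3 crop [303. 208.] rib top/bottom centre crop [330. 250.] [328. 270.]
0 tip in s3 crop [304. 200.] rib top/bottom centre crop [330. 242.] [329. 262.]
10 tip in s3 crop [304. 192.] rib top/bottom centre crop [331. 233.] [329. 253.]
20 tip in s3 crop [305. 183.] rib top/bottom centre crop [332. 225.] [330. 245.]
30 tip in s3 crop [305. 175.] rib top/bottom centre crop [333. 216.] [331. 237.]
[421.9 203.7]
[422.6 196.5]
323 142
```

View pics/s6.png

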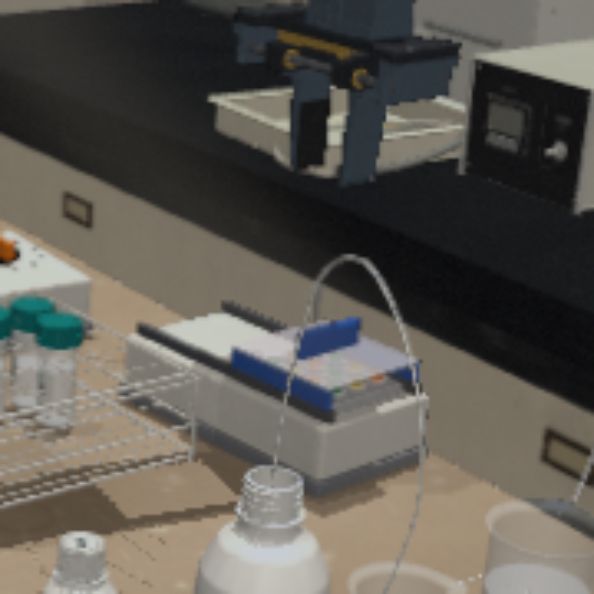

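The cover is shut: the rib is over the tubes at (330,340). The fingertips show about 20 mm higher than "TCP − 11" predicts, which agrees with the touch result, while the dot fit confirms the deck heights. So effective tip height ≈ reported TCP z + 10. Next is the orange selector.

```bash
python3 -m crank '0 5 37.5 0 0 0 9.67; 0 11 36 0 0 0 9.67; 0 17 34 0 0 0 9.67; 0 23 30 0 0 0 9.67; 0 27 26 0 0 0 9.67; 0 31 21 0 0 0 9.67; 0 34.5 15.5 0 0 0 9.67; 0 36.6 9.5 0 0 0 9.67; 0 38 3 0 0 0 9.67; 0 38 -3 0 0 0 9.67'; python3 -m crank '0 0 0 0 0 0 0'; python3 - <<'E'
from h import *
s=st();p=np.array(s["ee_pos"]);psi=np.radians(s["ee_rot"][2]);d=np.array([597.3,259.7])-p[:2]
x=np.array([np.cos(psi),np.sin(psi)]);y=np.array([np.sin(psi),-np.cos(psi)]);print(s["qpos"].round(1),"to go tool",x@d,y@d)
im=grab_frame("wrist");cv2.imwrite("pics/w7.png",im)
for k in("speed_tip","speed_axis"):print([(np.round(q["point"]),round(q["p"],2)) for q in models.search_frame(k,"wrist")[:2]])
E
```

```text
time_s: 16.2
ee_pos: [595.7, 260.4, 228.0]
ee_rot: [-179.8, 0.1, 87.5]
force: [0.0, 0.3, 0.1]
gripper_width: 45.5
gripper_force: 0.0
time_s: 16.32
ee_pos: [595.3, 261.7, 227.9]
ee_rot: [-179.8, 0.1, 88.0]
force: [-0.5, -0.9, 0.7]
gripper_width: 45.7
gripper_force: 0.0
[22.7 24.6 76.   0.  79.7 24.7] to go tool -1.9331790184868178 2.0277384565098777
[(array([599., 286.,  91.]), 0.79)]
[(array([601., 283.,  89.]), 0.88), (array([530., 224.,  83.]), 0.71)]
```

```bash
python3 -m crank '0 -2 2 50 0 0 0; 0 0 0 50 0 0 0; 0 0 0 45 0 0 0; 0 0 0 0 0 0 0'; python3 -m crank '0 0 0 8 0 0 0; 0 0 0 8 0 0 0; 0 0 0 0 0 0 0'; python3 -m crank '1 0 0 0 0 0 0; 1 0 0 0 0 0 0;1 0 0 0 0 0 0;1 0 0 0 0 0 0;1 0 0 0 0 0 0' 12
```

```text
time_s: 16.98
ee_pos: [596.2, 255.3, 81.3]
ee_rot: [-179.5, 0.2, 87.8]
force: [-0.5, -0.1, 0.4]
gripper_width: 45.3
gripper_force: 0.0
time_s: 17.35
ee_pos: [598.9, 257.9, 69.7]
ee_rot: [180.0, -0.0, 87.8]
force: [-0.6, 1.2, 0.4]
gripper_width: 45.4
gripper_force: 0.0
time_s: 17.98
ee_pos: [598.3, 257.9, 69.3]
ee_rot: [-180.0, 0.0, 87.8]
force: [-1.2, -0.4, 1.5]
gripper_width: 10.2
gripper_force: 12.0
```

Lever pinched (10.2 mm). I'll turn it back 90° along the arc.

```bash
python3 -m crank '1 0.5 5.8 0 0 0 -10; 1 0.5 5.8 0 0 0 -10; 1 0.5 5.8 0 0 0 -10; 1 0.5 5.8 0 0 0 -10; 1 0.5 5.8 0 0 0 -10; 1 0.5 5.8 0 0 0 -10; 1 0.5 5.8 0 0 0 -10; 1 0.5 5.8 0 0 0 -10; 1 0.5 5.8 0 0 0 -10; 1 0 0 0 0 0 0'
```

```text
time_s: 19.23
ee_pos: [633.1, 290.2, 69.3]
ee_rot: [180.0, -0.0, 177.7]
force: [-1.5, -0.2, 0.9]
gripper_width: 9.9
gripper_force: 12.0
```

```bash
python3 -m crank '0 0 0 0 0 0 0; 0 0 0 0 0 0 0; 0 0 0 -40 0 0 0; 0 0 0 0 0 0 10.6; 0 0 0 0 0 0 10.6; 0 0 0 0 0 0 10.6; 0 0 0 0 0 0 10.6; 0 0 0 0 0 0 10.6; 0 0 0 0 0 0 10.6; 0 0 0 0 0 0 10.6'; python3 -m crank '0 0 0 0 0 0 10.6; 0 0 0 0 0 0 10.6; 0 0 0 0 0 0 10.6; 0 0 0 0 0 0 10.6; 0 0 0 0 0 0 10.6; 0 0 0 0 0 0 10.6; 0 0 0 0 0 0 10.6; 0 0 0 0 0 0 10.6; 0 0 0 0 0 0 10.6; 0 0 0 0 0 0 0'
```

```text
time_s: 20.48
ee_pos: [633.5, 289.7, 109.1]
ee_rot: [180.0, -0.0, 103.2]
force: [-0.5, 0.9, 0.2]
gripper_width: 45.5
gripper_force: 0.0
time_s: 21.72
ee_pos: [633.5, 289.7, 109.1]
ee_rot: [-180.0, -0.0, 8.3]
force: [-0.4, 0.3, -0.4]
gripper_width: 45.2
gripper_force: 0.0
```

```bash
python3 -m crank '0 0 0 0 0 0 10.4; 0 0 0 20 0 0 0; 0 0 0 20 0 0 0; 1 0 0 0 0 0 0; 1 0 0 0 0 0 0; 1 0 0 0 0 0 0;1 0 0 0 0 0 0;1 0 0 0 0 0 0' 12
```

```text
time_s: 22.72
ee_pos: [633.8, 290.2, 70.0]
ee_rot: [-180.0, -0.1, -2.1]
force: [0.8, -0.2, 2.7]
gripper_width: 9.8
gripper_force: 12.0
```

```bash
python3 -m crank '1 -0.5 -6 0 0 0 -10; 1 -0.5 -6 0 0 0 -10; 1 -0.5 -6 0 0 0 -10; 1 -0.5 -6 0 0 0 -10; 1 -0.5 -6 0 0 0 -10; 1 -0.5 -6 0 0 0 -10; 1 -0.5 -6 0 0 0 -10; 1 -0.5 -6 0 0 0 -10; 1 -0.5 -6 0 0 0 -10; 1 0 -1.5 0 0 0 -2.5'; python3 -m crank '1 0 0 0 0 0 0'
```

```text
time_s: 23.98
ee_pos: [600.4, 325.9, 70.1]
ee_rot: [179.8, -0.0, 90.5]
force: [4.2, -1.6, 0.4]
gripper_width: 10.0
gripper_force: 12.2
time_s: 24.1
ee_pos: [600.3, 325.9, 70.0]
ee_rot: [179.8, -0.0, 90.3]
force: [4.4, -1.4, 2.3]
gripper_width: 10.1
gripper_force: 12.1
```

At the end stop (reaction felt). Forward exactly 90°.

```bash
python3 -m crank '1 0 1.5 0 0 0 2.5; 1 -0.5 6 0 0 0 10; 1 -0.5 6 0 0 0 10; 1 -0.5 6 0 0 0 10; 1 -0.5 6 0 0 0 10; 1 -0.5 6 0 0 0 10; 1 -0.5 6 0 0 0 10; 1 -0.5 6 0 0 0 10; 1 -0.5 6 0 0 0 10; 1 -0.5 6 0 0 0 10'; python3 -m crank '1 0 0 0 0 0 0; 0 0 0 0 0 0 0; 0 0 0 0 0 0 0; 0 0 0 -40 0 0 0; 0 0 0 -10 0 0 0'; python3 - <<'E'
from h import *
s=st();p=np.array(s["ee_pos"]);psi=np.radians(s["ee_rot"][2]);print(s["qpos"].round(1))
b=np.radians(-2.15);ax=np.array([462.6,296.8]);t=ax+33*np.array([-np.sin(b),np.cos(b)]);print(t, t-p[:2], np.degrees(psi))
E
```

```text
time_s: 25.35
ee_pos: [633.8, 290.1, 70.0]
ee_rot: [-180.0, -0.0, -2.5]
force: [-0.1, -0.4, 3.2]
gripper_width: 9.8
gripper_force: 12.0
time_s: 25.98
ee_pos: [634.8, 291.1, 121.3]
ee_rot: [-179.9, -0.2, -2.1]
force: [-0.0, 1.4, 0.3]
gripper_width: 44.8
gripper_force: 0.0
[ 23.7  32.2  78.4   0.   69.1 115.8]
[463.83802052 329.77676917] [-170.99727548   38.64873994] -2.0998730628564406
```

```bash
python3 -m crank '0 -19.1 -3.6 0 0 0 -10; 0 -18.2 -6.9 0 0 0 -10; 0 -16.7 -10 0 0 0 -10; 0 -14.8 -12.7 0 0 0 -10; 0 -12.3 -15.1 0 0 0 -10; 0 -9.5 -17 0 0 0 -10; 0 -6.4 -18.4 0 0 0 -10; 0 -3.1 -19.2 0 0 0 -10; 0 0.3 -19.5 0 0 0 -10; 0 0 0 0 0 0 0'
```

```text
time_s: 27.22
ee_pos: [461.5, 329.5, 118.6]
ee_rot: [-179.9, 0.1, 87.8]
force: [-0.2, -0.2, 0.5]
gripper_width: 45.6
gripper_force: 0.0
```

```bash
python3 -m crank '0 0 2.3 20 0 0 0; 0 0 0 20 0 0 0; 0 0 0 9 0 0 0; 0 0 0 0 0 0 0; 1 0 0 0 0 0 0; 1 0 0 0 0 0 0; 1 0 0 0 0 0 0; 1 0 0 0 0 0 0; 1 0 0 0 0 0 0' 12
```

```text
time_s: 28.35
ee_pos: [464.9, 329.6, 70.4]
ee_rot: [-180.0, -0.0, 87.8]
force: [-1.6, 0.3, 2.4]
gripper_width: 9.6
gripper_force: 12.0
```

Blue lever pinched. On by 60°.

```bash
python3 -m crank '1 -0.5 5.8 0 0 0 10; 1 -0.5 5.8 0 0 0 10; 1 -0.5 5.8 0 0 0 10; 1 -0.5 5.8 0 0 0 10; 1 -0.5 5.8 0 0 0 10; 1 -0.5 5.8 0 0 0 10; 1 0 0 0 0 0 0'; python3 -m crank '0 0 0 0 0 0 0; 0 0 0 0 0 0 0; 0 0 0 -40 0 0 0; 1 0 0 -50 0 0 0; 1 0 0 -50 0 0 0; 1 0 0 0 0 0 0'; python3 - <<'E'
from h import *
s=st();p=np.array(s["ee_pos"]);psi=np.radians(s["ee_rot"][2]);print(s["qpos"].round(1))
d=np.array([527.7,219.3])-p[:2];x=np.array([np.cos(psi),np.sin(psi)]);y=np.array([np.sin(psi),-np.cos(psi)]);print("tool to button",x@d,y@d)
E
```

```text
time_s: 29.22
ee_pos: [492.7, 312.1, 70.4]
ee_rot: [-179.9, 0.1, 27.9]
force: [-4.5, 1.5, 3.2]
gripper_width: 9.6
gripper_force: 12.0
time_s: 29.98
ee_pos: [496.0, 313.0, 214.8]
ee_rot: [-180.0, -0.6, 27.9]
force: [0.4, 0.4, 0.7]
gripper_width: 12.4
gripper_force: 0.0
[31.1 18.6 87.2 -0.  73.7 93.3]
tool to button -15.857473459205153 97.65598280827163
```

```bash
python3 -m crank '1 -20 50 -5 0 0 0; 1 -20 50 0 0 0 0; 1 -20 50 0 0 0 0; 1 -19 50 0 0 0 0; 1 0 0 0 0 0 0'; python3 - <<'E'
from h import *
s=st();print(s["ee_pos"],s["ee_rot"])
im=grab_frame("top");cv2.imwrite("pics/t8.png",im);w=grab_frame("wrist")
c=cam("top");b=np.radians(-2.15);ex=np.array([np.cos(b),np.sin(b)]);ey=np.array([-np.sin(b),np.cos(b)])
hsv=cv2.cvtColor(im,cv2.COLOR_BGR2HSV)
for n,lo,hi,ax in(("orange",(8,140,80),(22,255,255),(598.5,291.7)),("blue",(100,130,60),(120,255,255),(462.6,296.8))):
    q=np.argwhere(cv2.inRange(hsv,lo,hi))[:,::-1];P=np.array([back(c,u,91)[:2] for u in q])-ax;r=np.linalg.norm(P,axis=1);P=P[r<60];r=r[r<60]
    v=P.mean(0);print(n,len(P),"centroid",v.round(1),"theta",np.degrees(np.arctan2(v@ex,v@ey)).round(1),"far",[np.degrees(np.arctan2((a)@ex,a@ey)).round() for a in P[np.argsort(-r)[:5]]])
cv2.imwrite("pics/t8c.png",np.hstack([cv2.resize(im[140:280,165:285],None,fx=3.3,fy=3.3),cv2.resize(im[105:205,305:440],None,fx=2.9,fy=4.62)]))
E
```

```text
time_s: 30.6
ee_pos: [516.7, 94.8, 213.9]
ee_rot: [180.0, 0.1, 27.6]
force: [-0.2, 0.9, -0.1]
gripper_width: 0.5
gripper_force: 0.0
[516.69172066  94.77193478 213.85998306] [1.79980788e+02 1.37421649e-01 2.76021519e+01]
orange 177 centroid [ 4.  -4.2] theta 133.9 far [np.float64(97.0), np.float64(101.0), np.float64(98.0), np.float64(102.0), np.float64(99.0)]
blue 166 centroid [ 5.1 -1.1] theta 100.3 far [np.float64(68.0), np.float64(70.0), np.float64(70.0), np.float64(73.0), np.float64(68.0)]
```

View pics/t8c.png

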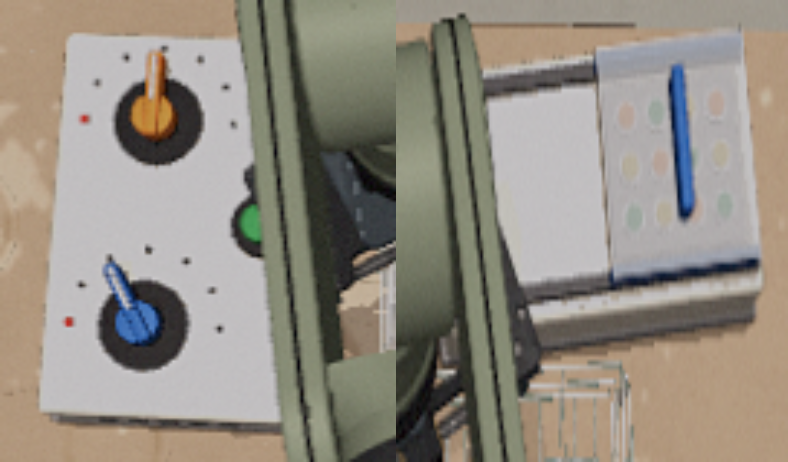

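The top crops show the orange lever on the third click past its red dot, the blue lever on the second past its own, and the cover shut over the tubes. Now the button.

```bash
python3 -m crank '1 22.5 -35 0 0 0 0; 1 22.5 -35 0 0 0 0; 1 22.5 -35 30 0 0 0; 1 0 0 50 0 0 0; 1 0 0 45 0 0 0; 1 0 0 0 0 0 0'; python3 -m crank '1 0 0 4 0 0 0; 1 0 0 4 0 0 0; 1 0 0 0 0 0 0'
```

```text
time_s: 31.45
ee_pos: [524.2, 222.9, 86.5]
ee_rot: [-179.9, 0.5, 28.0]
force: [-0.5, 0.1, -0.4]
gripper_width: 0.3
gripper_force: 0.0
time_s: 31.82
ee_pos: [528.2, 222.6, 83.2]
ee_rot: [180.0, -0.1, 27.8]
force: [-1.2, -0.3, 0.3]
gripper_width: 0.3
gripper_force: 0.0
```

```bash
python3 -m crank '1 -2 2.7 4 0 0 0; 1 0 0 3 0 0 0; 1 0 0 0 0 0 0';python3 -m crank '1 0 0 2 0 0 0; 1 0 0 0 0 0 0';python3 -m crank '1 0 0 2 0 0 0; 1 0 0 0 0 0 0';python3 -m crank '1 0 0 2 0 0 0; 1 0 0 0 0 0 0'
```

```text
time_s: 32.2
ee_pos: [527.0, 218.8, 74.9]
ee_rot: [-180.0, 0.0, 27.8]
force: [-0.8, -0.4, 0.5]
gripper_width: 0.6
gripper_force: 0.0
time_s: 32.45
ee_pos: [527.1, 219.0, 73.0]
ee_rot: [-180.0, 0.0, 27.8]
force: [-0.9, 0.2, -0.3]
gripper_width: 0.5
gripper_force: 0.0
time_s: 32.7
ee_pos: [527.3, 219.1, 71.3]
ee_rot: [-180.0, -0.0, 27.8]
force: [0.2, -0.1, 1.3]
gripper_width: 0.6
gripper_force: 1.0
time_s: 32.95
ee_pos: [527.3, 219.1, 69.3]
ee_rot: [-180.0, -0.0, 27.8]
force: [-0.2, -0.1, 3.7]
gripper_width: 0.3
gripper_force: 1.6
```

Contact at about z = 72. Pressing on until the force climbs at the button's bottom.

```bash
python3 -m crank '1 0 0 2 0 0 0; 1 0 0 0 0 0 0';python3 -m crank '1 0 0 2 0 0 0; 1 0 0 0 0 0 0';python3 -m crank '1 0 0 2 0 0 0; 1 0 0 0 0 0 0'
```

```text
time_s: 33.2
ee_pos: [527.3, 219.1, 67.3]
ee_rot: [-180.0, -0.0, 27.8]
force: [-0.6, -0.5, 4.2]
gripper_width: 0.5
gripper_force: 2.2
time_s: 33.45
ee_pos: [527.3, 219.1, 66.6]
ee_rot: [180.0, -0.1, 27.8]
force: [-2.0, -1.6, 13.0]
gripper_width: 0.6
gripper_force: 6.0
time_s: 33.7
ee_pos: [527.4, 219.2, 66.4]
ee_rot: [180.0, -0.1, 27.8]
force: [-5.2, -1.9, 22.1]
gripper_width: 0.9
gripper_force: 11.2
```

Bottomed out (6 mm travel, 22 N). Releasing, retreating and checking.

```bash
python3 -m crank '1 0 0 -8 0 0 0; 1 0 0 -30 0 0 0; 1 0 0 -50 0 0 0; 1 0 0 -50 0 0 0; 1 -20 50 0 0 0 0; 1 -20 50 0 0 0 0; 1 -20 50 0 0 0 0; 1 0 0 0 0 0 0'; python3 - <<'E'
from h import *
im=grab_frame("top");old=cv2.imread("pics/t8.png");t0=cv2.imread("pics/top0.png")
for n,(y0,y1,x0,x1) in dict(selectors=(150,265,180,240),cover=(110,190,365,435),bottle_d=(305,345,175,215),bottle_c=(290,330,470,510)).items():
    print(n,"vs before press",cv2.absdiff(im,old)[y0:y1,x0:x1].mean().round(2),"vs start",cv2.absdiff(im,t0)[y0:y1,x0:x1].mean().round(2))
print([np.round(q["point"]) for q in models.search_frame("dropper_bottle_c_mid","top")[:2]],st()["time_s"])
E
```

```text
time_s: 34.7
ee_pos: [544.1, 55.3, 200.4]
ee_rot: [180.0, 0.1, 27.6]
force: [-0.0, 0.6, -0.5]
gripper_width: 0.4
gripper_force: 0.0
selectors vs before press 1.99 vs start 10.62
cover vs before press 10.11 vs start 22.29
bottle_d vs before press 1.74 vs start 12.47
bottle_c vs before press 1.76 vs start 6.34
[array([ 313., -300.,   72.])] 34.8
```

```bash
python3 -c "
from h import *
cv2.imwrite('pics/t9.png',grab_frame('top')[100:360,60:600])"
```

```text
(no output)
```

View pics/t9.png

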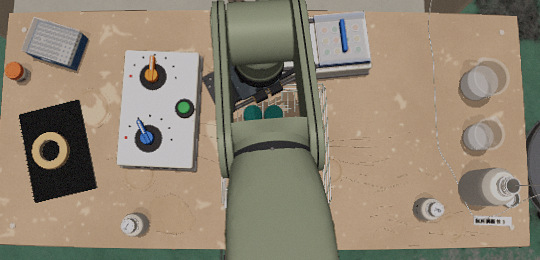

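The final view shows everything as wanted: cover shut (340,35), orange lever on click 3 (152,65), blue on click 2 (145,130), button out (184,107), and both bottles standing at (133,224) and (430,209).

```bash
python3 -c "
from h import *
print(env.job_done())"
```

```text
the job is handed in; nothing more can be done
None
```

I handed the job in at about 35 s, with the cover shut, orange on its third click, blue on its second, the start button pressed fully and released, and both dropper bottles still standing.

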